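# Set a stripped gearbox shaft's parts over onto the assembly rail in reverse order

### The arm

A 6-joint arm with a two-finger parallel gripper is mounted at the origin on a cart in front of the work surface, level with it; the furniture and walls round the work are solid. World frame = base frame: x ahead of the robot, y to its left, z up, the work surface at z = 0. Lengths are in m, angles in degrees, forces in N, time in s.
With the tool pointing down it reaches from about 0.3 to 0.75 m from the base axis. Payload 8.5 kg.
Tool frame: the origin (TCP) lies at the very end of the fingers, on their centre line; the grasp point (between the pads) lies 19 mm behind it; z points along the fingers, y is the line along which they close (so a half turn about z gives the same grasp; the last joint's range is limited). The gripper opens to 85 mm and grips with 20 to 120 N. Pads are 22 mm wide; open, the fingers measure 114 mm over their backs; the gripper's body (76 mm by 85 mm) begins 54 mm behind the grasp point. The pads swing forward as they close: fully open they stand 13 mm farther back than shut.
Start: joints at [62.607, 21.807, 74.336, -0, 83.858, -12.336], TCP at [0.143, 0.531, 0.231] pointing down, gripper open.
Joint ranges: [-178.18, 178.18], [-50.72, 133.34], [12.68, 142.11], [-81.47, 261.47], [9.98, 163.14], [-165.26, 165.26]. Speed limits (degrees/s): [136.94, 136.94, 180, 180, 180, 180].

### API

Orientations are given as a 3x3 rotation matrix whose columns are the frame's x, y, z axes.
In Python, from rig import observe, cams, ticket gives the robot as it stands.
- The arm moves only by the tool move_arm, never from a script. Its arguments are lists of equal length, an entry for each row: "jaw": the finger opening in cm, from 0 to 8.54; "dp": the shift along the tool's x, y, z in cm, a list of three; "turn": the turn, a rotation vector about the tool's x, y, z in rad, a list of three. In form: {"jaw": [jaw, ...], "dp": [[tx, ty, tz], ...], "turn": [[wx, wy, wz], ...]}. A call has 1 to 12 rows; each row shifts and turns the commanded pose from where the row before left it, along the tool's axes as they then stand; what a row does not reach is not made up. A row lasts 1/12 s, in which the tool goes at most 41.7 mm and 7.16 degrees, less where a joint would pass 70% of its speed; a pose out of reach is approached as far as the arm can. A call is refused whole if a number of a shift passes 4.17 or a number of a turn 0.125, either way. A call with a gripper value outside its range is refused whole. The fingers move at their own pace and stop on an object; "force" is the grip in N (left out, the last holds). Time passes only in rows, so rows that do not move let the fingers close. It gives the time, the measured TCP pose, the force, the opening and the grip force at its end, in the units of the state.
- observe(): the state, without advancing time (a new reading comes with each control period).
- cams.get_image(name): name is "scene" or "top" or "wrist"; returns (picture, depth): 400x640x3 uint8, red, green, blue; 400x640 float32, m along the optical axis (not along the pixel's ray), 0 where there is no reading.
- cams.calibration(name): a dict with "vertical_fov" (degrees; the focal length in pixels is half the picture's height over the tangent of half this angle, whatever the lens; pixels are square), "cx", "cy" (the principal point, pixels), "view" (4x4, takes a point from world to camera coordinates); the wrist camera has in their place "tool_from_camera" (4x4, takes a point from camera to tool coordinates, whose origin is the TCP and whose axes are the flange's). Camera axes: x right, y up, looking along -z (the intrinsics and any distortion apply to the point x, -y, -z); pixel columns grow to the right and rows downward; lengths in m; the calibration is good to about 2 mm. A picture is of the moment at which its call begins: read the wrist's pose just before it. calibration takes no time and is no camera call.
- ticket.close_job(): hands the job in; it is judged then, once.
Trained networks look in the newest picture that a camera, given by its name, has taken for a name from the list of things; names that differ only in an ending like _2 or _b are one class to them, and where a whole thing is asked for, a point or a joint stands for the part that bears it (a point fixed in the world has none). Each returns a list of dicts, best first, with "p" (0 to 1); they miss things now and then, are a little off and sometimes report something else, mostly with a low value. They report only what shows in the picture. A call takes as long as a camera call.
- cams.spot_in(camera, query): "box" ([centre column, centre row, width, height] as shares, 0 to 1, of the picture: columns of its width, rows of its height, round what is visible of it).
- cams.outline_of(camera, query): "mask" (400x640 bool, what is visible of it) and "box" ([centre column, centre row, width, height] as shares, 0 to 1, of the picture: columns of its width, rows of its height, round what is visible of it).
- cams.mark_of(camera, query): "location" ([column, row] as shares, 0 to 1, of the picture: columns of its width, rows of its height: a listed point, or the origin of a listed thing).
The state is a dict: "time_s": time; "q": joint angles; "qvel": joint speeds; "joint_efforts": joint torques, N m; "position": TCP position; "tool_rot": TCP orientation; "ft_force": force on the tool from outside, world axes, zero at the start; "wrist_torque": the same for the moment, N m; "grip_width": finger opening in m; "gripper_force": force on a finger pad.
Only numpy, scipy, OpenCV 4.12 (cv2) and the standard library are available. Lean on these libraries where they do the work, as an engineer would, in place of code of your own. Each camera call takes 0.05 s, during which the arm holds its last target. There are 200 camera calls.

### The job

The four parts of a gearbox shaft stand on the pegs of the strip-down rail in the order in which they came off, the first one off next to the rail's bar handle. Set them over onto the empty assembly rail in the order in which they will go back on, the first one on next to that rail's bar handle; that is the reverse order, so the part farthest from the handle on the full rail comes to the peg nearest the handle on the empty rail, and so on. Each part stands on its own peg with the same end up as now and fully down on the peg's shoulder; set it down, do not drop it, and let go of it.

Things in the scene. Friction and masses are not known exactly. Their poses are not given: they have to be found in the camera images.
- wheel_mid (a point): large dark steel gear wheel with helical teeth: 58 mm across the teeth, toothed rim its lower 16 mm, above it a plain hub 37 mm across; 24.5 mm high in all. About 0.3 kg. Stands over a peg; a 25 mm bore runs through it along its z axis (up). Point: on the bore's axis, half-way up
- bearing_mid (a point): bright ball bearing, 52 mm across, 15 mm high. About 0.13 kg. Stands over a peg; a 25 mm bore runs through it along its z axis (up). Point: on the bore's axis, half-way up
- sleeve_mid (a point): bright smooth distance sleeve (a tube with a broad shallow groove round its middle): 36 mm across, 34 mm high. About 0.15 kg. Stands over a peg; a 25 mm bore runs through it along its z axis (up). Point: on the bore's axis, half-way up
- pinion_mid (a point): small dark steel pinion with helical teeth over its whole height: 40 mm across the teeth, 28 mm high. About 0.14 kg. Stands over a peg; a 25 mm bore runs through it along its z axis (up). Point: on the bore's axis, half-way up
- strip_rail: the strip-down rail, full at the start: aluminium bar 302 x 40 mm (long along y), top 14 mm above the bench, cross feet 70 mm wide. Four black pegs at x = 0, y = +105, +35, -35, -105 mm; black bar handle, 56 mm wide, top 53 mm above the bench, across the end at y = +150 mm. Origin: on the bench, mid-row; z up. Fixed, any yaw
- build_rail: the assembly rail, empty at the start, the same make: aluminium bar 302 x 40 mm (long along y), top 14 mm above the bench, cross feet 70 mm wide. Four black pegs at x = 0, y = +105, +35, -35, -105 mm; black bar handle, 56 mm wide, top 53 mm above the bench, across the end at y = +150 mm. Origin: on the bench, mid-row; z up. Fixed, any yaw. Pegs: parts rest on shoulders 29 mm across, 32 mm above the bench; 16 mm pin, bullet-nose tip 54 mm above the bench
- peg_wheel: black plastic peg of the strip-down rail on which the gear wheel stands at the start; it stays there, fixed. Origin: centre of its foot, 14 mm above the bench. Shoulder 29 mm across, 18 mm high, on which the part rests; above it a pin 16 mm across with a bullet nose, tip 40 mm above the foot
- peg_bearing: black plastic peg of the strip-down rail on which the bearing stands at the start; it stays there, fixed. Origin: centre of its foot, 14 mm above the bench. Shoulder 29 mm across, 18 mm high, on which the part rests; above it a pin 16 mm across with a bullet nose, tip 40 mm above the foot
- peg_sleeve: black plastic peg of the strip-down rail on which the sleeve stands at the start; it stays there, fixed. Origin: centre of its foot, 14 mm above the bench. Shoulder 29 mm across, 18 mm high, on which the part rests; above it a pin 16 mm across with a bullet nose, tip 40 mm above the foot
- peg_pinion: black plastic peg of the strip-down rail on which the pinion stands at the start; it stays there, fixed. Origin: centre of its foot, 14 mm above the bench. Shoulder 29 mm across, 18 mm high, on which the part rests; above it a pin 16 mm across with a bullet nose, tip 40 mm above the foot

How it is judged (in metres and radians):
At the end, for the whole second after the job is handed in: Each part stands on the assembly rail's peg that mirrors its starting place (1st from the handle becomes 4th, 2nd 3rd, ...): within 10 mm of the peg along and across the rail, within 4 mm of its resting height, same end up within 0.15 rad, slower than 0.02 m/s (((y of peg_wheel in the frame of strip_rail between 0.09 and 0.12 m and y of wheel_mid in the frame of build_rail between -0.115 and -0.095 m) or (y of peg_wheel in the frame of strip_rail between 0.02 and 0.05 m and y of wheel_mid in the frame of build_rail between -0.045 and -0.025 m) or (y of peg_wheel in the frame of strip_rail between -0.05 and -0.02 m and y of wheel_mid in the frame of build_rail between 0.025 and 0.045 m) or (y of peg_wheel in the frame of strip_rail between -0.12 and -0.09 m and y of wheel_mid in the frame of build_rail between 0.095 and 0.115 m)) and x of wheel_mid in the frame of build_rail between -0.01 and 0.01 m and z of wheel_mid in the frame of build_rail between 0.0402 and 0.0483 m and angle between each of wheel_mid, bearing_mid, sleeve_mid, pinion_mid's own z axis and vertical below 0.15 rad and linear speed of each of wheel, bearing, sleeve, pinion below 0.02 m/s and ((y of peg_bearing in the frame of strip_rail between 0.09 and 0.12 m and y of bearing_mid in the frame of build_rail between -0.115 and -0.095 m) or (y of peg_bearing in the frame of strip_rail between 0.02 and 0.05 m and y of bearing_mid in the frame of build_rail between -0.045 and -0.025 m) or (y of peg_bearing in the frame of strip_rail between -0.05 and -0.02 m and y of bearing_mid in the frame of build_rail between 0.025 and 0.045 m) or (y of peg_bearing in the frame of strip_rail between -0.12 and -0.09 m and y of bearing_mid in the frame of build_rail between 0.095 and 0.115 m)) and x of bearing_mid in the frame of build_rail between -0.01 and 0.01 m and z of bearing_mid in the frame of build_rail between 0.0355 and 0.0435 m and ((y of peg_sleeve in the frame of strip_rail between 0.09 and 0.12 m and y of sleeve_mid in the frame of build_rail between -0.115 and -0.095 m) or (y of peg_sleeve in the frame of strip_rail between 0.02 and 0.05 m and y of sleeve_mid in the frame of build_rail between -0.045 and -0.025 m) or (y of peg_sleeve in the frame of strip_rail between -0.05 and -0.02 m and y of sleeve_mid in the frame of build_rail between 0.025 and 0.045 m) or (y of peg_sleeve in the frame of strip_rail between -0.12 and -0.09 m and y of sleeve_mid in the frame of build_rail between 0.095 and 0.115 m)) and x of sleeve_mid in the frame of build_rail between -0.01 and 0.01 m and z of sleeve_mid in the frame of build_rail between 0.045 and 0.053 m and ((y of peg_pinion in the frame of strip_rail between 0.09 and 0.12 m and y of pinion_mid in the frame of build_rail between -0.115 and -0.095 m) or (y of peg_pinion in the frame of strip_rail between 0.02 and 0.05 m and y of pinion_mid in the frame of build_rail between -0.045 and -0.025 m) or (y of peg_pinion in the frame of strip_rail between -0.05 and -0.02 m and y of pinion_mid in the frame of build_rail between 0.025 and 0.045 m) or (y of peg_pinion in the frame of strip_rail between -0.12 and -0.09 m and y of pinion_mid in the frame of build_rail between 0.095 and 0.115 m)) and x of pinion_mid in the frame of build_rail between -0.01 and 0.01 m and z of pinion_mid in the frame of build_rail between 0.042 and 0.05 m); the robot touches nothing.
It fails at once if the wheel is dropped (falls faster than 0.85 m/s out of the fingers; a fall of some 37 mm) (linear speed of wheel above 0.85 m/s and contact force between the fingers and wheel below 0.01 N).
It fails at once if the bearing is dropped (falls faster than 0.85 m/s out of the fingers; a fall of some 37 mm) (linear speed of bearing above 0.85 m/s and contact force between the fingers and bearing below 0.01 N).
It fails at once if the sleeve is dropped (falls faster than 0.85 m/s out of the fingers; a fall of some 37 mm) (linear speed of sleeve above 0.85 m/s and contact force between the fingers and sleeve below 0.01 N).
It fails at once if the pinion is dropped (falls faster than 0.85 m/s out of the fingers; a fall of some 37 mm) (linear speed of pinion above 0.85 m/s and contact force between the fingers and pinion below 0.01 N).
It also fails if it takes over 101 s, if anything falls off the work surface, if the arm or the gripper's body presses on something with over 40 N, if the wrist force passes 120 N, or if a joint passes its speed limit or range.

## Working session

There is one attempt and no reset: what is moved stays moved. The work goes in short steps, Python scripts to look and compute and a tool call to move; the robot and the scene stay as the last step left them, time stands still between calls to the robot, and variables do not carry over. Pictures are saved under pics/ and viewed, at most 14 in all, crops included, and the job is handed in when it is done.

Besides the shell and the picture viewer there is one more tool, called after "Emit:" as name(argument=value, ...), one argument or row to a line, values as JSON. move_arm: Moves the arm, as the interface text tells. Its arguments: {"type":"object","properties":{"jaw":{"type":"array","items":{"type":"number"}},"dp":{"type":"array","items":{"type":"array","items":{"type":"number"}}},"turn":{"type":"array","items":{"type":"array","items":{"type":"number"}}},"force":{"type":"number"}},"required":["jaw","dp","turn"]}

```bash
mkdir -p pics
cat > h.py <<'E'
import numpy as np, cv2
from rig import observe, cams, ticket
def K(c):
    f=200/np.tan(np.radians(c["vertical_fov"])/2); return f,c["cx"],c["cy"]
def world(name,u,v,d,st=None):
    c=cams.calibration(name); f,cx,cy=K(c)
    u,v,d=map(np.asarray,(u,v,d))
    p=np.stack([(u-cx)/f*d,-(v-cy)/f*d,-d,np.ones_like(d)],-1)
    if "view" in c: T=np.linalg.inv(np.array(c["view"]))
    else:
        T=np.eye(4);T[:3,:3]=st["tool_rot"];T[:3,3]=st["position"];T=T@np.array(c["tool_from_camera"])
    return (p@T.T)[...,:3]
def save(n,im): cv2.imwrite(f"pics/{n}.png",im[...,::-1])
E
python3 - <<'E'
from h import *
for n in("scene","top"):
    im,d=cams.get_image(n); save(n,im); np.savez(f"{n}.npz",im=im,d=d)
    print({k:np.round(v,3).tolist() for k,v in cams.calibration(n).items()})
    for q in "wheel_mid bearing_mid sleeve_mid pinion_mid strip_rail build_rail".split():
        r=cams.mark_of(n,q)
        for x in r[:2]:
            u,v=x["location"];u*=640;v*=400
            dd=d[min(int(v),399),min(int(u),639)]
            print(n,q,round(x["p"],2),round(u),round(v),world(n,u,v,dd).round(3))
print({k:(np.round(v,3).tolist()) for k,v in observe().items()})
print(cams.calibration("wrist"))
E
```

```text
{'vertical_fov': 46.35, 'cx': 316.382, 'cy': 194.198, 'view': [[0.682, -0.732, -0.008, -0.379], [0.414, 0.377, 0.829, -0.273], [-0.603, -0.568, 0.56, -1.077], [0.0, 0.0, 0.0, 1.0]]}
scene wheel_mid 0.48 255 182 [0.477 0.184 0.053]
scene bearing_mid 0.76 242 195 [0.417 0.175 0.04 ]
scene bearing_mid 0.52 267 170 [0.542 0.203 0.058]
scene sleeve_mid 0.75 243 191 [0.421 0.176 0.05 ]
scene sleeve_mid 0.46 278 160 [0.611 0.223 0.057]
scene pinion_mid 0.56 267 169 [0.565 0.229 0.044]
scene pinion_mid 0.33 268 179 [0.544 0.2   0.026]
scene strip_rail 0.86 263 189 [0.505 0.185 0.012]
scene build_rail 0.84 372 238 [ 0.547 -0.216  0.011]
{'vertical_fov': 54.54, 'cx': 324.297, 'cy': 197.399, 'view': [[-0.013, -0.999, -0.031, 0.008], [0.985, -0.019, 0.17, -0.508], [-0.171, -0.029, 0.985, -0.835], [0.0, 0.0, 0.0, 1.0]]}
top wheel_mid 0.87 236 205 [0.493 0.198 0.052]
top bearing_mid 0.92 243 238 [0.419 0.181 0.055]
top sleeve_mid 0.76 225 150 [0.622 0.226 0.054]
top pinion_mid 0.63 243 238 [0.418 0.181 0.053]
top pinion_mid 0.48 232 179 [0.554 0.209 0.054]
top strip_rail 0.91 241 197 [0.513 0.189 
[... 266 characters left out ...]
3.143, -0.0, 0.001, 0.0], 'position': [0.143, 0.531, 0.231], 'tool_rot': [[-0.966, 0.26, -0.0], [0.26, 0.966, 0.0], [0.0, 0.0, -1.0]], 'ft_force': [-0.199, 0.19, 0.228], 'wrist_torque': [0.005, 0.043, -0.051], 'gripper_force': 0.0, 'grip_width': 0.086}
{'vertical_fov': 70.86178578324404, 'cx': 322.3534970900954, 'cy': 202.9606723935068, 'tool_from_camera': array([[-7.05949181e-04,  9.61723106e-01,  2.74022205e-01,
         6.93474083e-02],
       [ 9.99999750e-01,  6.70557382e-04,  2.22823100e-04,
        -2.15322510e-04],
       [ 3.05465117e-05,  2.74022294e-01, -9.61723339e-01,
        -1.43085840e-01],
       [ 0.00000000e+00,  0.00000000e+00,  0.00000000e+00,
         1.00000000e+00]])}
```

Run:
```python
import numpy as np,cv2
z=np.load("top.npz")["im"][90:300,170:470]
cv2.imwrite("pics/topc.png",cv2.resize(z[...,::-1],None,fx=2.6,fy=2.6))
```

```text
(no output)
```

View pics/scene.png

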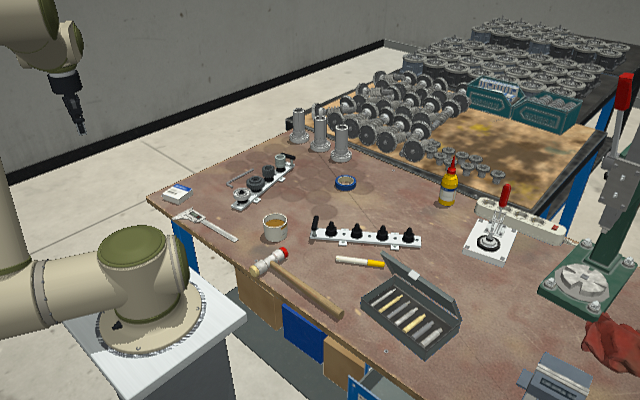

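View pics/topc.png

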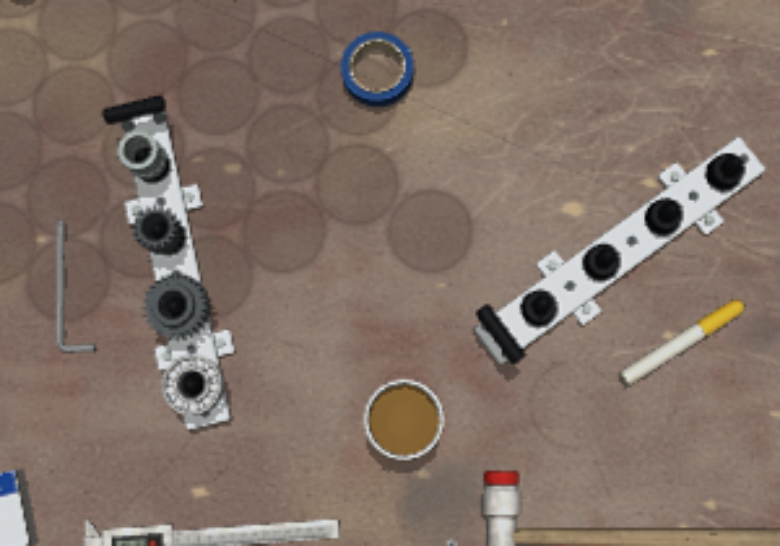

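Top view: the strip rail's handle is at crop (135,108), followed by sleeve (140,155), pinion (158,230), wheel (176,305) and bearing (192,385). The build rail's handle is at crop (500,335) with its pegs running up-right to (725,172).

Run:
```python
from h import *
d=np.load("top.npz")["d"]
v,u=np.mgrid[:400,:640]
P=world("top",u,v,d)
ok=d>0
z=P[...,2]
from scipy import ndimage as nd
reg={"strip":(u>200)&(u<265)&(v>120)&(v<262),"build":(u>345)&(u<470)&(v>135)&(v<240)}
print("bench z",np.median(z[(reg["build"])&ok]))
for n,r in reg.items():
    m=ok&r&(z>0.009)&(z<0.019); 
    lab,k=nd.label(nd.binary_closing(m)); 
    s=nd.sum(m,lab,range(1,k+1)); b=m&(lab==1+np.argmax(s))
    pts=P[b][:,:2].astype(np.float32)
    print(n,"bar",cv2.minAreaRect(pts*1000),P[b].mean(0).round(4))
    m=ok&r&(z>0.036); lab,k=nd.label(m)
    for i in range(1,k+1):
        q=P[lab==i]
        if len(q)>6:
            print(len(q),"mean",q.mean(0).round(4),"mid",((q.min(0)+q.max(0))/2).round(4),"ext",np.ptp(q,axis=0).round(3),"ztop",np.percentile(q[:,2],95).round(4), "uv",[s.start for s in nd.find_objects(lab==i)[0]])
```

```text
bench z -0.00016691739331692323
strip bar ((594.0989990234375, 222.0740966796875), (161.58056640625, 63.59078598022461), 4.682989597320557) [0.5913 0.217  0.0142]Traceback (most recent call last):
  File "<stdin>", line 20, in <module>
    return _nd_image.find_objects(input, max_label)
           ~~~~~~~~~~~~~~~~~~~~~~^^^^^^^^^^^^^^^^^^
TypeError: 'numpy.bool' object cannot be interpreted as an integer
```

Run:
```python
from h import *
d=np.load("top.npz")["d"]
v,u=np.mgrid[:400,:640]
P=world("top",u,v,d)
ok=d>0
z=P[...,2]
from scipy import ndimage as nd
reg={"strip":(u>200)&(u<265)&(v>120)&(v<262),"build":(u>345)&(u<470)&(v>135)&(v<240)}
for n,r in reg.items():
    m=ok&r&(z>0.009)&(z<0.019)
    print(n,"bar",cv2.minAreaRect(P[m][:,:2].astype(np.float32)*1000))
    m=ok&r&(z>0.036); lab,k=nd.label(m)
    for i in range(1,k+1):
        q=P[lab==i]
        if len(q)>6:
            zt=np.percentile(q[:,2],95); t=q[q[:,2]>zt-.005]
            print(len(q),"mean",q.mean(0).round(4),"topmid",((t.min(0)+t.max(0))/2).round(4),"ext",np.ptp(t,axis=0).round(3),"ztop",zt.round(4))
```

```text
strip bar ((522.427978515625, 238.39346313476562), (293.82073974609375, 128.58282470703125), 13.356593132019043)
157 mean [0.6668 0.2381 0.0505] topmid [0.6679 0.24   0.0531] ext [0.021 0.054 0.007] ztop 0.0544
248 mean [0.6234 0.2278 0.0563] topmid [0.6248 0.2285 0.0661] ext [0.035 0.033 0.006] ztop 0.0679
243 mean [0.555  0.2126 0.0534] topmid [0.5565 0.2133 0.0596] ext [0.038 0.039 0.006] ztop 0.0613
460 mean [0.4883 0.1951 0.0495] topmid [0.4884 0.1948 0.0568] ext [0.036 0.043 0.008] ztop 0.0577
379 mean [0.4201 0.1812 0.045 ] topmid [0.4206 0.1815 0.0511] ext [0.051 0.052 0.011] ztop 0.0508
build bar ((506.8946838378906, -219.90878295898438), (139.67767333984375, 300.89532470703125), 35.30961608886719)
46 mean [ 0.6043 -0.2905  0.0479] topmid [ 0.606  -0.2907  0.0547] ext [0.009 0.009 0.007] ztop 0.056
43 mean [ 0.5635 -0.2336  0.048 ] topmid [ 0.5652 -0.2354  0.0539] ext [0.009 0.007 0.005] ztop 0.056
45 mean [ 0.5236 -0.1769  0.048 ] topmid [ 0.5259 -0.1776  0.0536] ext [0.008 0.007 0.006] ztop 0.0553
41 mean [ 0.484  -0.1198  0.0492] topmid [ 0.4854 -0.1207  0.0534] ext [0.009 0.007 0.005] ztop 0.0557
167 mean [ 0.4589 -0.0838  0.0508] topmid [ 0.4582 -0.0845  0.0528] ext [0.047 0.037 0.007] ztop 0.0542
```

```bash
cat > plan.py <<'E'
import sys,json
from h import *
def plan(pos,ang,n,p0=None,a0=None,jaw=None):
    s=observe(); R=np.array(s["tool_rot"]); p=np.array(s["position"]) if p0 is None else np.array(p0)
    a=np.degrees(np.arctan2(R[1,0],R[0,0])) if a0 is None else a0
    da=np.radians((ang-a+180)%360-180)/n; step=(np.array(pos)-p)/n; rows=[]
    for i in range(n):
        t=np.radians(a)+i*da
        c,sn=np.cos(t),np.sin(t)
        X=np.array([c,sn,0]);Y=np.array([sn,-c,0])
        rows.append([round(float(v)*100,2) for v in(step@X,step@Y,-step[2])])
    print(len(rows),"rows; dz turn",round(-da,4),"tilt",np.round(R[:,2],3)); print(json.dumps(rows))
if __name__=="__main__":
    x,y,z,a,n=map(float,sys.argv[1:6]); plan([x,y,z],a,int(n))
E
python3 plan.py 0.4206 0.1815 0.16 193 12
```

```text
12 rows; dz turn -0.0408 tilt [-0.  0. -1.]
[[-2.99, -2.21, 0.59], [-2.9, -2.33, 0.59], [-2.8, -2.45, 0.59], [-2.7, -2.56, 0.59], [-2.59, -2.67, 0.59], [-2.48, -2.77, 0.59], [-2.37, -2.87, 0.59], [-2.25, -2.97, 0.59], [-2.12, -3.05, 0.59], [-2.0, -3.14, 0.59], [-1.87, -3.22, 0.59], [-1.74, -3.29, 0.59]]
```

Emit:
move_arm(
  jaw=[8.5, 8.5, 8.5, 8.5, 8.5, 8.5, 8.5, 8.5, 8.5, 8.5, 8.5, 8.5],
  dp=[
    [-3.0, -2.2, 0.6],
    [-2.9, -2.3, 0.6],
    [-2.8, -2.45, 0.6],
    [-2.7, -2.55, 0.6],
    [-2.6, -2.65, 0.6],
    [-2.5, -2.75, 0.6],
    [-2.35, -2.85, 0.6],
    [-2.25, -2.95, 0.6],
    [-2.1, -3.05, 0.6],
    [-2.0, -3.15, 0.6],
    [-1.85, -3.2, 0.6],
    [-1.75, -3.3, 0.6],
  ],
  turn=[
    [0, 0, -0.041],
    [0, 0, -0.041],
    [0, 0, -0.041],
    [0, 0, -0.041],
    [0, 0, -0.041],
    [0, 0, -0.041],
    [0, 0, -0.041],
    [0, 0, -0.041],
    [0, 0, -0.041],
    [0, 0, -0.041],
    [0, 0, -0.041],
    [0, 0, -0.041],
  ],
  force=60,
)

```text
time_s: 1.7
position: [0.422, 0.1814, 0.1593]
tool_rot: [[-0.973, -0.229, 0.001], [-0.229, 0.973, 0.0], [-0.001, 0.0, -1.0]]
ft_force: [0.1, 1.2, 0.0]
grip_width: 0.0851
gripper_force: 0.0
```

```bash
cat > wr.py <<'E'
import sys
from h import *
s=observe(); im,d=cams.get_image("wrist"); save(sys.argv[1],im)
v,u=np.mgrid[:400,:640]; P=world("wrist",u,v,d,s); np.savez("wrist.npz",im=im,P=P,d=d)
from scipy import ndimage as nd
z=P[...,2]; lab,k=nd.label((d>0)&(z>0.036)&(z<0.08))
for i in range(1,k+1):
    q=P[lab==i]
    if len(q)>150:
        zt=np.percentile(q[:,2],95); t=q[q[:,2]>zt-.005]
        o=np.argwhere(lab==i)
        print(len(q),"topmid",((t.min(0)+t.max(0))/2).round(4),"ext",np.ptp(t,axis=0).round(3),"ztop",zt.round(4),"uv",o.mean(0)[::-1].round())
E
python3 wr.py w1; python3 plan.py 0.4206 0.1815 0.025 193 5
```

```text
2677 topmid [ 0.387  -0.001   0.0513] ext [0.067 0.067 0.007] ztop 0.053 uv [123. 113.]
197 topmid [ 0.3841 -0.0096  0.037 ] ext [0.033 0.02  0.002] ztop 0.0374 uv [124. 107.]
1417 topmid [ 0.4575 -0.0839  0.0511] ext [0.049 0.038 0.006] ztop 0.0532 uv [ 31. 171.]
1858 topmid [0.4194 0.1807 0.046 ] ext [0.052 0.052 0.006] ztop 0.0478 uv [322. 196.]
172 topmid [ 0.4836 -0.1168  0.043 ] ext [0.015 0.007 0.006] ztop 0.0448 uv [  5. 189.]
232 topmid [0.419  0.1806 0.0529] ext [0.011 0.011 0.006] ztop 0.0548 uv [322. 195.]
2312 topmid [0.4871 0.1963 0.0553] ext [0.037 0.036 0.006] ztop 0.0571 uv [322. 262.]
1048 topmid [0.5493 0.2118 0.0587] ext [0.028 0.039 0.006] ztop 0.0607 uv [322. 320.]
5 rows; dz turn 0.0007 tilt [ 0.002 -0.002 -1.   ]
[[0.08, 0.1, 2.67], [0.08, 0.1, 2.67], [0.08, 0.1, 2.67], [0.08, 0.1, 2.67], [0.08, 0.1, 2.67]]
```

View pics/w1.png

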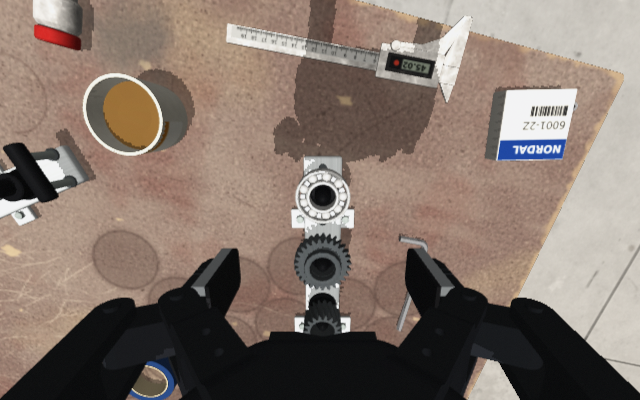

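The wrist view agrees with the top camera to about 1 mm: the bearing is under the jaw line at (322,196) with the wheel and pinion behind it.

Emit:
move_arm(
  jaw=[8.5, 8.5, 8.5, 8.5, 8.5, 5, 5, 5, 5, 5, 5],
  dp=[
    [0.1, 0.05, 3],
    [0.1, 0.05, 3],
    [0, 0, 3],
    [0, 0, 3],
    [0, 0, 1.95],
    [0, 0, 0],
    [0, 0, 0],
    [0, 0, 0],
    [0, 0, 0],
    [0, 0, 0],
    [0, 0, 0],
  ],
  turn=[
    [0, 0, 0],
    [0, 0, 0],
    [0, 0, 0],
    [0, 0, 0],
    [0, 0, 0],
    [0, 0, 0],
    [0, 0, 0],
    [0, 0, 0],
    [0, 0, 0],
    [0, 0, 0],
    [0, 0, 0],
  ],
)

```text
time_s: 2.67
position: [0.4197, 0.1838, 0.0212]
tool_rot: [[-0.974, -0.227, 0.003], [-0.227, 0.974, 0.0], [-0.003, -0.0, -1.0]]
ft_force: [-1.6, 0.9, 9.1]
grip_width: 0.0507
gripper_force: 33.5
```

Emit:
move_arm(
  jaw=[4, 4, 4, 4, 4, 4],
  dp=[
    [0, 0, 0],
    [0, 0, 0],
    [0, 0, -0.5],
    [0, 0, -1],
    [0, 0, -1.5],
    [0, 0, 0],
  ],
  turn=[
    [0, 0, 0],
    [0, 0, 0],
    [0, 0, 0],
    [0, 0, 0],
    [0, 0, 0],
    [0, 0, 0],
  ],
)

```text
time_s: 3.17
position: [0.42, 0.1838, 0.0521]
tool_rot: [[-0.974, -0.227, 0.004], [-0.227, 0.974, 0.001], [-0.004, -0.0, -1.0]]
ft_force: [0.5, 0.4, -0.8]
grip_width: 0.0498
gripper_force: 62.4
```

```bash
python3 wr.py w2; python3 plan.py 0.42 0.18 0.15 193 3;python3 -c "
from plan import *
plan([.4854,-.1205,.15],125.3,11,[.42,.182,.15],193)
plan([.6245,.2285,.15],193,12,[.4854,-.1205,.15],125.3)"
```

```text
4516 topmid [0.3876 0.0225 0.0511] ext [0.061 0.022 0.007] ztop 0.0528 uv [ 34. 117.]
10308 topmid [0.4191 0.1819 0.0767] ext [0.053 0.075 0.007] ztop 0.0784 uv [322. 273.]
3 rows; dz turn 0.0008 tilt [ 0.003  0.001 -1.   ]
[[0.01, -0.12, -3.3], [0.01, -0.12, -3.3], [0.01, -0.12, -3.3]]
11 rows; dz turn 0.1074 tilt [ 0.003  0.001 -1.   ]
[[0.04, -2.81, -0.0], [-0.26, -2.8, -0.0], [-0.56, -2.76, -0.0], [-0.85, -2.68, -0.0], [-1.14, -2.57, -0.0], [-1.41, -2.44, -0.0], [-1.66, -2.27, -0.0], [-1.89, -2.08, -0.0], [-2.11, -1.87, -0.0], [-2.29, -1.63, -0.0], [-2.45, -1.37, -0.0]]
12 rows; dz turn -0.0985 tilt [ 0.003  0.001 -1.   ]
[[1.7, 2.63, -0.0], [1.44, 2.78, -0.0], [1.16, 2.91, -0.0], [0.87, 3.01, -0.0], [0.57, 3.08, -0.0], [0.26, 3.12, -0.0], [-0.05, 3.13, -0.0], [-0.36, 3.11, -0.0], [-0.66, 3.06, -0.0], [-0.96, 2.98, -0.0], [-1.25, 2.87, -0.0], [-1.52, 2.74, -0.0]]
```

View pics/w2.png

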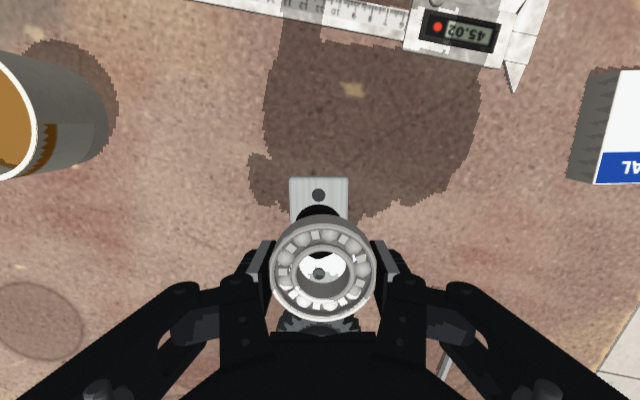

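Held level in the jaws at (322,273). Now carrying it over.

Emit:
move_arm(
  jaw=[4, 4, 4, 4, 4, 4, 4, 4, 4, 4, 4],
  dp=[
    [0, -0.1, -3.3],
    [0, -2.8, -3.3],
    [-0.25, -2.8, -3.3],
    [-0.55, -2.75, 0],
    [-0.85, -2.7, 0],
    [-1.15, -2.55, 0],
    [-1.4, -2.45, 0],
    [-1.65, -2.25, 0],
    [-1.9, -2.1, 0],
    [-2.1, -1.85, 0],
    [-2.3, -1.65, 0],
  ],
  turn=[
    [0, 0, 0],
    [0, 0, 0.107],
    [0, 0, 0.107],
    [0, 0, 0.107],
    [0, 0, 0.107],
    [0, 0, 0.107],
    [0, 0, 0.107],
    [0, 0, 0.107],
    [0, 0, 0.107],
    [0, 0, 0.107],
    [0, 0, 0.107],
  ],
)

```text
time_s: 4.13
position: [0.4792, -0.0911, 0.1456]
tool_rot: [[-0.663, 0.749, -0.001], [0.749, 0.663, 0.0], [0.001, -0.0, -1.0]]
ft_force: [-0.1, 0.2, -1.6]
grip_width: 0.0499
gripper_force: 63.4
```

```bash
python3 plan.py .4854 -.1205 .13 125.3 2; python3 wr.py w3
```

```text
2 rows; dz turn 0.0542 tilt [-0.001  0.    -1.   ]
[[-1.31, -0.74, 0.78], [-1.34, -0.67, 0.78]]
1942 topmid [ 0.3873 -0.0011  0.0512] ext [0.067 0.067 0.006] ztop 0.0532 uv [309.  36.]
204 topmid [0.3761 0.004  0.0371] ext [0.014 0.026 0.002] ztop 0.0375 uv [305.  30.]
1043 topmid [ 0.4584 -0.0849  0.0515] ext [0.051 0.04  0.006] ztop 0.0533 uv [309. 183.]
```

Emit:
move_arm(
  jaw=[4, 4, 4, 4, 4],
  dp=[
    [-1.3, -0.75, 0.8],
    [-1.3, -0.7, 0.8],
    [0, 0, 2.5],
    [0, 0, 2.5],
    [0, 0, 0],
  ],
  turn=[
    [0, 0, 0.054],
    [0, 0, 0.054],
    [0, 0, 0],
    [0, 0, 0],
    [0, 0, 0],
  ],
)

```text
time_s: 4.6
position: [0.4828, -0.118, 0.0762]
tool_rot: [[-0.582, 0.813, -0.008], [0.813, 0.583, 0.004], [0.008, -0.004, -1.0]]
ft_force: [-1.3, 0.8, -1.7]
grip_width: 0.0498
gripper_force: 63.4
```

```bash
python3 wr.py w4; python3 plan.py .4854 -.1205 .03 125.3 3
```

```text
1466 topmid [ 0.3994 -0.0178  0.0512] ext [0.043 0.034 0.006] ztop 0.0533 uv [308.  21.]
2137 topmid [ 0.4588 -0.0851  0.0515] ext [0.051 0.04  0.006] ztop 0.0533 uv [322. 171.]
272 topmid [ 0.5244 -0.1779  0.0528] ext [0.012 0.01  0.006] ztop 0.0547 uv [321. 327.]
3 rows; dz turn 0.002 tilt [-0.005  0.003 -1.   ]
[[-0.09, 0.0, 1.61], [-0.09, 0.0, 1.61], [-0.09, 0.0, 1.61]]
```

View pics/w4.png

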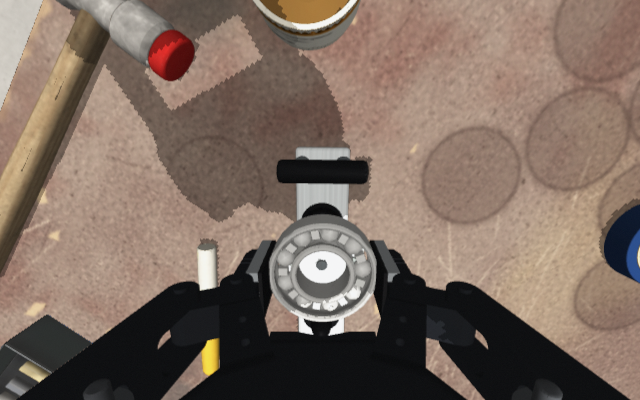

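Aligned: rail, handle (322,171) and bore are all on the same column.

Emit:
move_arm(
  jaw=[4, 4, 4, 4, 4, 4],
  dp=[
    [-0.1, 0, 1.5],
    [0, 0, 1.5],
    [0, 0, 1.3],
    [0, 0, 0.7],
    [0, 0, 0.3],
    [0, 0, 0],
  ],
  turn=[
    [0, 0, 0],
    [0, 0, 0],
    [0, 0, 0],
    [0, 0, 0],
    [0, 0, 0],
    [0, 0, 0],
  ],
)

```text
time_s: 5.15
position: [0.4859, -0.1198, 0.0277]
tool_rot: [[-0.583, 0.813, 0.0], [0.813, 0.583, -0.0], [-0.0, 0.0, -1.0]]
ft_force: [0.6, -0.4, -0.5]
grip_width: 0.0501
gripper_force: 63.4
```

Emit:
move_arm(
  jaw=[4, 4, 4, 4],
  dp=[
    [0, 0, 0.3],
    [0, 0, 0.2],
    [0, 0, 0.1],
    [0, 0, 0],
  ],
  turn=[
    [0, 0, 0],
    [0, 0, 0],
    [0, 0, 0],
    [0, 0, 0],
  ],
)

```text
time_s: 5.48
position: [0.4858, -0.1199, 0.0215]
tool_rot: [[-0.583, 0.813, 0.0], [0.813, 0.583, -0.0], [-0.0, 0.0, -1.0]]
ft_force: [0.3, -0.3, -1.3]
grip_width: 0.0497
gripper_force: 63.5
```

Emit:
move_arm(
  jaw=[4, 4, 4],
  dp=[
    [0, 0, 0.1],
    [0, 0, 0.1],
    [0, 0, 0],
  ],
  turn=[
    [0, 0, 0],
    [0, 0, 0],
    [0, 0, 0],
  ],
)

```text
time_s: 5.73
position: [0.4859, -0.1199, 0.0213]
tool_rot: [[-0.583, 0.813, 0.001], [0.813, 0.583, -0.001], [-0.002, 0.001, -1.0]]
ft_force: [-6.3, 2.6, 21.1]
grip_width: 0.0501
gripper_force: 65.6
```

Emit:
move_arm(
  jaw=[4, 8.5, 8.5, 8.5, 8.5, 8.5, 8.5, 8.5, 8.5],
  dp=[
    [0, 0, -0.1],
    [0, 0, 0],
    [0, 0, 0],
    [0, 0, 0],
    [0, 0, -1],
    [0, 0, -3],
    [0, 0, -3],
    [0, 0, -3],
    [0, 0, -3],
  ],
  turn=[
    [0, 0, 0],
    [0, 0, 0],
    [0, 0, 0],
    [0, 0, 0],
    [0, 0, 0],
    [0, 0, 0],
    [0, 0, 0],
    [0, 0, 0],
    [0, 0, 0],
  ],
)

```text
time_s: 6.48
position: [0.4854, -0.1197, 0.1516]
tool_rot: [[-0.583, 0.813, -0.001], [0.813, 0.583, 0.0], [0.001, -0.0, -1.0]]
ft_force: [0.6, 0.3, -0.7]
grip_width: 0.0849
gripper_force: 0.0
```

```bash
python3 wr.py w5; python3 plan.py .4875 .1965 .15 193 12
```

```text
1040 topmid [ 0.3896 -0.0069  0.0517] ext [0.063 0.055 0.007] ztop 0.0533 uv [308.  34.]
167 topmid [0.3976 0.0061 0.0373] ext [0.016 0.022 0.003] ztop 0.0375 uv [326.  15.]
180 topmid [ 0.3908 -0.0124  0.0373] ext [0.026 0.016 0.003] ztop 0.0377 uv [306.  31.]
1088 topmid [ 0.4586 -0.0851  0.0515] ext [0.05  0.04  0.006] ztop 0.0534 uv [321. 153.]
2208 topmid [ 0.4855 -0.1191  0.0508] ext [0.051 0.051 0.011] ztop 0.0504 uv [323. 200.]
242 topmid [ 0.5239 -0.1784  0.0528] ext [0.011 0.01  0.006] ztop 0.0549 uv [320. 268.]
217 topmid [ 0.5644 -0.2347  0.0521] ext [0.011 0.01  0.007] ztop 0.0538 uv [320. 327.]
360 topmid [ 0.4382 -0.3698  0.0626] ext [0.004 0.032 0.009] ztop 0.0628 uv [147. 372.]
12 rows; dz turn -0.098 tilt [ 0.008 -0.004 -1.   ]
[[2.15, 1.54, 0.06], [1.99, 1.74, 0.06], [1.81, 1.93, 0.06], [1.61, 2.1, 0.06], [1.4, 2.24, 0.06], [1.17, 2.37, 0.06], [0.93, 2.47, 0.06], [0.69, 2.55, 0.06], [0.44, 2.61, 0.06], [0.18, 2.64, 0.06], [-0.08, 2.64, 0.06], [-0.34, 2.62, 0.06]]
```

View pics/w5.png

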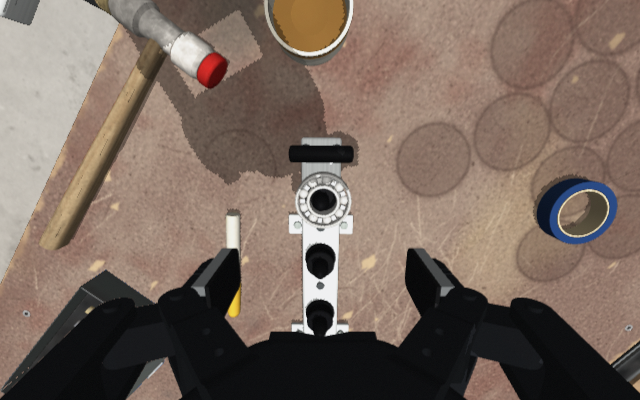

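The bearing is seated at (323,200) with its pin through the bore. Next is the wheel.

Emit:
move_arm(
  jaw=[8.5, 8.5, 8.5, 8.5, 8.5, 8.5, 8.5, 8.5, 8.5, 8.5, 8.5, 8.5],
  dp=[
    [2.15, 1.55, 0],
    [2.0, 1.75, 0],
    [1.8, 1.95, 0],
    [1.6, 2.1, 0],
    [1.4, 2.25, 0],
    [1.15, 2.35, 0],
    [0.95, 2.45, 0],
    [0.7, 2.55, 0],
    [0.45, 2.6, 0],
    [0.2, 2.65, 0],
    [-0.1, 2.65, 0],
    [-0.35, 2.6, 0],
  ],
  turn=[
    [0, 0, -0.098],
    [0, 0, -0.098],
    [0, 0, -0.098],
    [0, 0, -0.098],
    [0, 0, -0.098],
    [0, 0, -0.098],
    [0, 0, -0.098],
    [0, 0, -0.098],
    [0, 0, -0.098],
    [0, 0, -0.098],
    [0, 0, -0.098],
    [0, 0, -0.098],
  ],
)

```text
time_s: 7.53
position: [0.4854, 0.1986, 0.1499]
tool_rot: [[-0.973, -0.23, -0.0], [-0.23, 0.973, -0.0], [0.0, 0.0, -1.0]]
ft_force: [0.7, 0.1, 0.7]
grip_width: 0.0851
gripper_force: 0.0
```

```bash
python3 wr.py w6; python3 plan.py .4875 .1965 .021 193 5
```

```text
2871 topmid [ 0.3927 -0.0014  0.0512] ext [0.055 0.069 0.006] ztop 0.053 uv [101.  37.]
728 topmid [ 0.4695 -0.071   0.051 ] ext [0.027 0.016 0.006] ztop 0.0528 uv [ 10. 112.]
280 topmid [0.4192 0.1805 0.0531] ext [0.011 0.011 0.006] ztop 0.0551 uv [320. 124.]
2733 topmid [0.4871 0.1964 0.0556] ext [0.036 0.036 0.007] ztop 0.0573 uv [319. 202.]
1490 topmid [0.5552 0.2121 0.0593] ext [0.039 0.039 0.007] ztop 0.0609 uv [320. 274.]
654 topmid [0.6095 0.2258 0.0642] ext [0.01  0.025 0.006] ztop 0.0659 uv [320. 324.]
5 rows; dz turn 0.0027 tilt [-0.     0.002 -1.   ]
[[-0.02, -0.12, 2.58], [-0.02, -0.12, 2.58], [-0.02, -0.12, 2.58], [-0.02, -0.12, 2.58], [-0.02, -0.12, 2.58]]
```

Emit:
move_arm(
  jaw=[8.5, 8.5, 8.5, 8.5, 8.5, 8.5, 4, 4, 4, 4, 4, 4],
  dp=[
    [0, -0.2, 2.6],
    [0, -0.1, 2.6],
    [0, 0, 2.6],
    [0, 0, 2.6],
    [0, 0, 2.0],
    [0, 0, 0.5],
    [0, 0, 0],
    [0, 0, 0],
    [0, 0, 0],
    [0, 0, 0],
    [0, 0, 0],
    [0, 0, 0],
  ],
  turn=[
    [0, 0, 0],
    [0, 0, 0],
    [0, 0, 0],
    [0, 0, 0],
    [0, 0, 0],
    [0, 0, 0],
    [0, 0, 0],
    [0, 0, 0],
    [0, 0, 0],
    [0, 0, 0],
    [0, 0, 0],
    [0, 0, 0],
  ],
)

```text
time_s: 8.58
position: [0.487, 0.1945, 0.023]
tool_rot: [[-0.974, -0.225, 0.003], [-0.225, 0.974, 0.0], [-0.003, -0.0, -1.0]]
ft_force: [-1.9, -0.0, 6.9]
grip_width: 0.0566
gripper_force: 63.4
```

Emit:
move_arm(
  jaw=[4, 4, 4, 4],
  dp=[
    [0, 0, -0.5],
    [0, 0, -1],
    [0, 0, -1.5],
    [0, 0, 0],
  ],
  turn=[
    [0, 0, 0],
    [0, 0, 0],
    [0, 0, 0],
    [0, 0, 0],
  ],
)

```text
time_s: 8.92
position: [0.4877, 0.1946, 0.0543]
tool_rot: [[-0.974, -0.225, 0.005], [-0.225, 0.974, 0.001], [-0.005, -0.0, -1.0]]
ft_force: [0.8, 0.9, -2.7]
grip_width: 0.0566
gripper_force: 64.4
```

```bash
python3 wr.py w7; python3 -c "
from plan import *
plan([.5247,-.1777,.15],125.3,11,[.4875,.195,.15],193)"
```

```text
1353 topmid [0.4061 0.0259 0.0498] ext [0.015 0.012 0.008] ztop 0.0507 uv [17. 17.]
743 topmid [0.4199 0.1806 0.0534] ext [0.011 0.011 0.006] ztop 0.0552 uv [326. 123.]
6053 topmid [0.4887 0.1928 0.0774] ext [0.058 0.082 0.005] ztop 0.0799 uv [322. 261.]
908 topmid [0.4949 0.1952 0.077 ] ext [0.015 0.025 0.006] ztop 0.0789 uv [323. 289.]
11 rows; dz turn 0.1074 tilt [ 0.004  0.    -1.   ]
[[0.43, -3.38, -0.0], [0.07, -3.4, -0.0], [-0.3, -3.39, -0.0], [-0.66, -3.34, -0.0], [-1.01, -3.25, -0.0], [-1.36, -3.12, -0.0], [-1.68, -2.96, -0.0], [-1.99, -2.76, -0.0], [-2.28, -2.53, -0.0], [-2.53, -2.27, -0.0], [-2.76, -1.99, -0.0]]
```

View pics/w7.png

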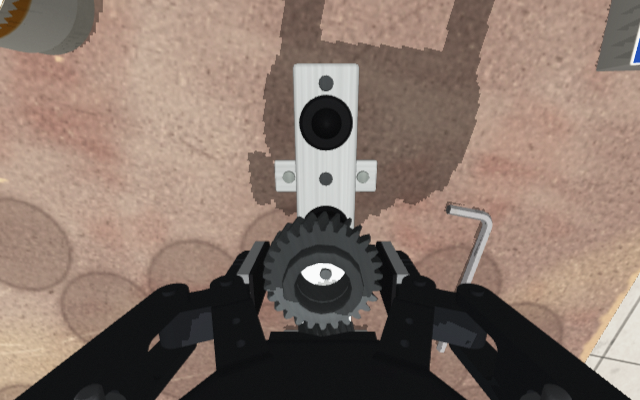

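The wheel is held level in the jaws at (322,270). Carrying.

Emit:
move_arm(
  jaw=[4, 4, 4, 4, 4, 4, 4, 4, 4, 4, 4, 4],
  dp=[
    [0, 0, -3.2],
    [0.45, -3.4, -3.2],
    [0.05, -3.4, -3.2],
    [-0.3, -3.4, 0],
    [-0.65, -3.35, 0],
    [-1.0, -3.25, 0],
    [-1.35, -3.1, 0],
    [-1.7, -2.95, 0],
    [-2.0, -2.75, 0],
    [-2.3, -2.55, 0],
    [-2.55, -2.25, 0],
    [-2.75, -2.0, 0],
  ],
  turn=[
    [0, 0, 0],
    [0, 0, 0.107],
    [0, 0, 0.107],
    [0, 0, 0.107],
    [0, 0, 0.107],
    [0, 0, 0.107],
    [0, 0, 0.107],
    [0, 0, 0.107],
    [0, 0, 0.107],
    [0, 0, 0.107],
    [0, 0, 0.107],
    [0, 0, 0.107],
  ],
)

```text
time_s: 9.97
position: [0.5237, -0.1727, 0.1398]
tool_rot: [[-0.577, 0.817, -0.001], [0.817, 0.577, 0.0], [0.001, -0.0, -1.0]]
ft_force: [1.2, 1.0, -2.7]
grip_width: 0.0565
gripper_force: 65.8
```

```bash
python3 plan.py .5247 -.1777 .075 125.3 3
```

```text
3 rows; dz turn -0.0002 tilt [-0.001  0.    -1.   ]
[[-0.16, -0.07, 2.16], [-0.16, -0.07, 2.16], [-0.16, -0.07, 2.16]]
```

Emit:
move_arm(
  jaw=[4, 4, 4, 4, 4],
  dp=[
    [0, 0, 2.2],
    [0, 0, 2.2],
    [0, 0, 1.6],
    [0, 0, 0],
    [0, 0, 0],
  ],
  turn=[
    [0, 0, 0],
    [0, 0, 0],
    [0, 0, 0],
    [0, 0, 0],
    [0, 0, 0],
  ],
)

```text
time_s: 10.38
position: [0.5238, -0.1708, 0.0798]
tool_rot: [[-0.582, 0.813, -0.002], [0.813, 0.582, 0.001], [0.002, -0.001, -1.0]]
ft_force: [1.0, -0.2, -1.3]
grip_width: 0.0564
gripper_force: 65.8
```

```bash
python3 wr.py w8;  python3 plan.py .5247 -.1777 .023 125.3 3
```

```text
2856 topmid [ 0.459  -0.0854  0.052 ] ext [0.051 0.04  0.007] ztop 0.0535 uv [317.  53.]
4311 topmid [ 0.4857 -0.1193  0.0462] ext [0.051 0.051 0.007] ztop 0.0479 uv [321. 130.]
524 topmid [ 0.4847 -0.122   0.0532] ext [0.011 0.012 0.006] ztop 0.055 uv [317. 134.]
178 topmid [ 0.4233 -0.3529  0.0772] ext [0.007 0.004 0.006] ztop 0.0793 uv [ 41. 373.]
3 rows; dz turn 0.0017 tilt [ 0. -0. -1.]
[[-0.19, -0.12, 1.92], [-0.19, -0.12, 1.92], [-0.19, -0.12, 1.92]]
```

View pics/w8.png

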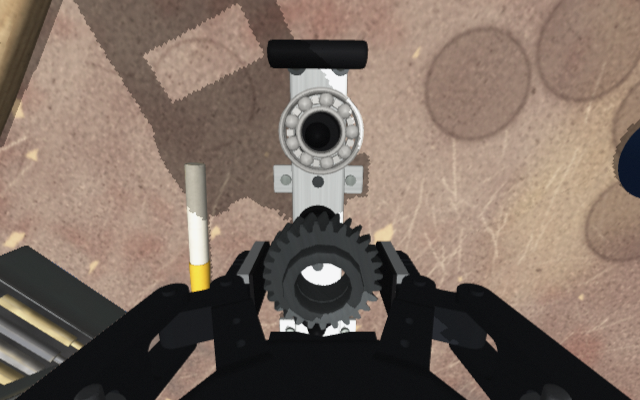

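Wheel is held at 322 while the peg line sits at column 317, so I shift about 3.5 mm sideways and 5.5 mm along the rail, then lower.

Emit:
move_arm(
  jaw=[4, 4, 4, 4, 4, 4, 4],
  dp=[
    [-0.3, -0.2, 0],
    [-0.25, -0.15, 0],
    [0, 0, 0],
    [0, 0, 2],
    [0, 0, 2],
    [0, 0, 1],
    [0, 0, 0],
  ],
  turn=[
    [0, 0, 0],
    [0, 0, 0],
    [0, 0, 0],
    [0, 0, 0],
    [0, 0, 0],
    [0, 0, 0],
    [0, 0, 0],
  ],
)

```text
time_s: 11.02
position: [0.5236, -0.1771, 0.0287]
tool_rot: [[-0.582, 0.813, -0.003], [0.813, 0.582, 0.002], [0.003, -0.001, -1.0]]
ft_force: [-0.9, -0.1, -2.6]
grip_width: 0.0564
gripper_force: 65.7
```

Emit:
move_arm(
  jaw=[4, 4, 4, 4, 4],
  dp=[
    [0, 0, 0.2],
    [0, 0, 0.2],
    [0, 0, 0.1],
    [0, 0, 0.1],
    [0, 0, 0],
  ],
  turn=[
    [0, 0, 0],
    [0, 0, 0],
    [0, 0, 0],
    [0, 0, 0],
    [0, 0, 0],
  ],
)

```text
time_s: 11.43
position: [0.5246, -0.1776, 0.0246]
tool_rot: [[-0.582, 0.813, 0.001], [0.813, 0.582, -0.0], [-0.001, 0.0, -1.0]]
ft_force: [0.3, -0.2, -2.8]
grip_width: 0.0565
gripper_force: 65.8
```

Emit:
move_arm(
  jaw=[4, 4, 4, 4],
  dp=[
    [0, 0, 0.1],
    [0, 0, 0.1],
    [0, 0, 0.1],
    [0, 0, 0],
  ],
  turn=[
    [0, 0, 0],
    [0, 0, 0],
    [0, 0, 0],
    [0, 0, 0],
  ],
)

```text
time_s: 11.77
position: [0.5247, -0.1776, 0.0229]
tool_rot: [[-0.582, 0.813, 0.001], [0.813, 0.582, -0.001], [-0.002, 0.0, -1.0]]
ft_force: [-3.2, 1.6, 13.4]
grip_width: 0.0567
gripper_force: 67.1
```

Emit:
move_arm(
  jaw=[4, 8.5, 8.5, 8.5, 8.5, 8.5, 8.5, 8.5, 8.5, 8.5],
  dp=[
    [0, 0, 0],
    [0, 0, 0],
    [0, 0, 0],
    [0, 0, 0],
    [0, 0, -1],
    [0, 0, -3],
    [0, 0, -3],
    [0, 0, -3],
    [0, 0, -3],
    [0, 0, 0],
  ],
  turn=[
    [0, 0, 0],
    [0, 0, 0],
    [0, 0, 0],
    [0, 0, 0],
    [0, 0, 0],
    [0, 0, 0],
    [0, 0, 0],
    [0, 0, 0],
    [0, 0, 0],
    [0, 0, 0],
  ],
)

```text
time_s: 12.6
position: [0.5265, -0.1786, 0.1577]
tool_rot: [[-0.582, 0.813, 0.009], [0.813, 0.582, -0.006], [-0.01, 0.004, -1.0]]
ft_force: [-0.1, -0.3, 0.2]
grip_width: 0.0851
gripper_force: 0.0
```

```bash
python3 wr.py w9; python3 plan.py .5555 .2125 .15 193 12
```

```text
1354 topmid [ 0.4588 -0.0855  0.0517] ext [0.05  0.04  0.007] ztop 0.0534 uv [321.  63.]
2126 topmid [ 0.4856 -0.1191  0.0467] ext [0.051 0.051 0.007] ztop 0.048 uv [323. 117.]
270 topmid [ 0.4847 -0.122   0.0529] ext [0.012 0.011 0.006] ztop 0.0549 uv [321. 120.]
2613 topmid [ 0.5251 -0.1784  0.0555] ext [0.036 0.036 0.007] ztop 0.0572 uv [320. 196.]
230 topmid [ 0.5649 -0.2356  0.0529] ext [0.011 0.01  0.006] ztop 0.0548 uv [320. 262.]
648 topmid [ 0.4274 -0.3536  0.0753] ext [0.015 0.004 0.009] ztop 0.0754 uv [144. 294.]
232 topmid [ 0.6044 -0.2931  0.0529] ext [0.011 0.011 0.006] ztop 0.0548 uv [320. 320.]
458 topmid [ 0.8382 -0.2558  0.0511] ext [0.027 0.021 0.007] ztop 0.0528 uv [493. 393.]
12 rows; dz turn -0.098 tilt [ 0.006 -0.003 -1.   ]
[[2.5, 2.1, 0.04], [2.28, 2.33, 0.04], [2.05, 2.54, 0.04], [1.79, 2.73, 0.04], [1.51, 2.89, 0.04], [1.22, 3.03, 0.04], [0.92, 3.13, 0.04], [0.61, 3.21, 0.04], [0.29, 3.25, 0.04], [-0.03, 3.26, 0.04], [-0.35, 3.25, 0.04], [-0.67, 3.2, 0.04]]
```

The wheel's hub top reads 57 mm at (0.525, -0.178), so it is seated. Next is the pinion.

Emit:
move_arm(
  jaw=[8.5, 8.5, 8.5, 8.5, 8.5, 8.5, 8.5, 8.5, 8.5, 8.5, 8.5, 8.5],
  dp=[
    [2.5, 2.1, 0],
    [2.3, 2.35, 0],
    [2.05, 2.55, 0],
    [1.8, 2.75, 0],
    [1.5, 2.9, 0],
    [1.2, 3.05, 0],
    [0.9, 3.15, 0],
    [0.6, 3.2, 0],
    [0.3, 3.25, 0],
    [-0.05, 3.25, 0],
    [-0.35, 3.25, 0],
    [-0.65, 3.2, 0],
  ],
  turn=[
    [0, 0, -0.098],
    [0, 0, -0.098],
    [0, 0, -0.098],
    [0, 0, -0.098],
    [0, 0, -0.098],
    [0, 0, -0.098],
    [0, 0, -0.098],
    [0, 0, -0.098],
    [0, 0, -0.098],
    [0, 0, -0.098],
    [0, 0, -0.098],
    [0, 0, -0.098],
  ],
)

```text
time_s: 13.65
position: [0.5546, 0.2152, 0.1505]
tool_rot: [[-0.973, -0.229, -0.002], [-0.229, 0.973, -0.0], [0.002, 0.0, -1.0]]
ft_force: [0.1, -0.6, -0.5]
grip_width: 0.0849
gripper_force: 0.0
```

Emit:
move_arm(
  jaw=[8.5, 8.5],
  dp=[
    [0, 0, 2],
    [0, 0, 0],
  ],
  turn=[
    [0, 0, 0],
    [0, 0, 0],
  ],
)

```text
time_s: 13.82
position: [0.5532, 0.2148, 0.1277]
tool_rot: [[-0.974, -0.227, -0.006], [-0.227, 0.974, -0.001], [0.006, 0.0, -1.0]]
ft_force: [-1.5, -0.5, -0.9]
grip_width: 0.0848
gripper_force: 0.0
```

```bash
python3 plan.py .5555 .2122 .027 193 4; python3 wr.py w10
```

```text
4 rows; dz turn 0.0005 tilt [-0.006 -0.001 -1.   ]
[[-0.04, -0.08, 2.52], [-0.04, -0.08, 2.52], [-0.04, -0.08, 2.52], [-0.04, -0.08, 2.52]]
499 topmid [0.4202 0.1805 0.0534] ext [0.012 0.012 0.007] ztop 0.0551 uv [319.  25.]
334 topmid [0.4875 0.1964 0.0529] ext [0.011 0.012 0.006] ztop 0.055 uv [319. 125.]
1767 topmid [0.5559 0.2122 0.0591] ext [0.04  0.039 0.006] ztop 0.061 uv [320. 214.]
1834 topmid [0.6235 0.2278 0.0649] ext [0.036 0.035 0.006] ztop 0.0668 uv [319. 290.]
851 topmid [0.6634 0.2377 0.0511] ext [0.018 0.054 0.006] ztop 0.0529 uv [320. 326.]
```

Emit:
move_arm(
  jaw=[8.5, 8.5, 8.5, 8.5, 8.5, 2.5, 2.5, 2.5, 2.5, 2.5, 2.5, 2.5],
  dp=[
    [-0.1, -0.2, 2.5],
    [0, -0.1, 2.5],
    [0, 0, 2.5],
    [0, 0, 2.0],
    [0, 0, 0.5],
    [0, 0, 0],
    [0, 0, 0],
    [0, 0, 0],
    [0, 0, 0],
    [0, 0, 0],
    [0, 0, 0],
    [0, 0, 0],
  ],
  turn=[
    [0, 0, 0],
    [0, 0, 0],
    [0, 0, 0],
    [0, 0, 0],
    [0, 0, 0],
    [0, 0, 0],
    [0, 0, 0],
    [0, 0, 0],
    [0, 0, 0],
    [0, 0, 0],
    [0, 0, 0],
    [0, 0, 0],
  ],
)

```text
time_s: 14.87
position: [0.5576, 0.2109, 0.0332]
tool_rot: [[-0.974, -0.224, 0.003], [-0.224, 0.974, 0.0], [-0.003, -0.0, -1.0]]
ft_force: [-1.3, -0.9, 6.5]
grip_width: 0.0386
gripper_force: 59.6
```

Emit:
move_arm(
  jaw=[2.5, 2.5, 2.5, 2.5],
  dp=[
    [0, 0, -0.5],
    [0, 0, -1],
    [0, 0, -1.5],
    [0, 0, 0],
  ],
  turn=[
    [0, 0, 0],
    [0, 0, 0],
    [0, 0, 0],
    [0, 0, 0],
  ],
)

```text
time_s: 15.2
position: [0.5582, 0.2112, 0.0646]
tool_rot: [[-0.974, -0.224, 0.005], [-0.224, 0.975, 0.001], [-0.005, -0.0, -1.0]]
ft_force: [0.8, -0.1, -0.4]
grip_width: 0.0378
gripper_force: 60.3
```

```bash
python3 wr.py w11; python3 -c "
from plan import *
plan([.565,-.235,.15],125.3,12,[.5555,.2122,.15],193)"
```

```text
658 topmid [0.4879 0.1963 0.0533] ext [0.011 0.012 0.006] ztop 0.0551 uv [325. 118.]
775 topmid [0.5423 0.2137 0.0771] ext [0.011 0.039 0.006] ztop 0.0793 uv [333. 231.]
228 topmid [0.5538 0.1903 0.0774] ext [0.008 0.013 0.005] ztop 0.0795 uv [285. 243.]
682 topmid [0.5627 0.2112 0.0771] ext [0.015 0.024 0.006] ztop 0.0793 uv [322. 273.]
1250 topmid [0.61   0.2251 0.0642] ext [0.009 0.025 0.007] ztop 0.066 uv [325. 320.]
12 rows; dz turn 0.0985 tilt [ 0.004  0.001 -1.   ]
[[0.76, -3.65, -0.0], [0.4, -3.71, -0.0], [0.03, -3.73, -0.0], [-0.33, -3.71, -0.0], [-0.7, -3.66, -0.0], [-1.05, -3.58, -0.0], [-1.4, -3.45, -0.0], [-1.73, -3.3, -0.0], [-2.05, -3.11, -0.0], [-2.35, -2.9, -0.0], [-2.62, -2.65, -0.0], [-2.87, -2.38, -0.0]]
```

View pics/w11.png

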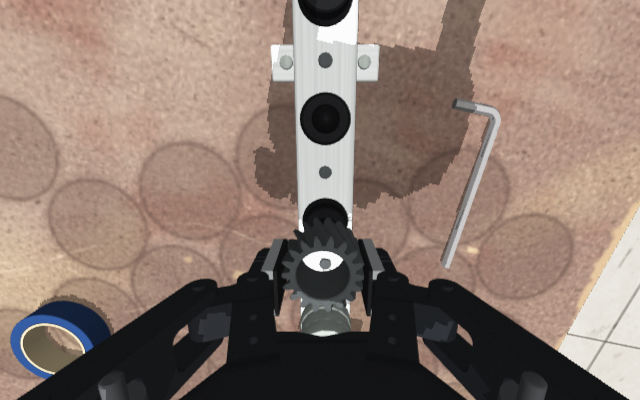

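The pinion is held at (322,270). Carrying.

Emit:
move_arm(
  jaw=[2.5, 2.5, 2.5, 2.5, 2.5, 2.5, 2.5, 2.5, 2.5, 2.5, 2.5, 2.5],
  dp=[
    [0.75, -3.65, -3.0],
    [0.4, -3.7, -3.0],
    [0.05, -3.75, -1.5],
    [-0.35, -3.7, 0],
    [-0.7, -3.65, 0],
    [-1.05, -3.6, 0],
    [-1.4, -3.45, 0],
    [-1.75, -3.3, 0],
    [-2.05, -3.1, 0],
    [-2.35, -2.9, 0],
    [-2.6, -2.65, 0],
    [-2.85, -2.4, 0],
  ],
  turn=[
    [0, 0, 0.0985],
    [0, 0, 0.0985],
    [0, 0, 0.0985],
    [0, 0, 0.0985],
    [0, 0, 0.0985],
    [0, 0, 0.0985],
    [0, 0, 0.0985],
    [0, 0, 0.0985],
    [0, 0, 0.0985],
    [0, 0, 0.0985],
    [0, 0, 0.0985],
    [0, 0, 0.0985],
  ],
)

```text
time_s: 16.25
position: [0.5652, -0.2284, 0.1281]
tool_rot: [[-0.573, 0.82, -0.001], [0.82, 0.573, 0.0], [0.001, -0.0, -1.0]]
ft_force: [2.1, 0.2, -0.4]
grip_width: 0.0379
gripper_force: 60.9
```

Emit:
move_arm(
  jaw=[2.5, 2.5, 2.5, 2.5, 2.5],
  dp=[
    [0, 0, 2],
    [0, 0, 2],
    [0, 0, 1],
    [0, 0, 0],
    [0, 0, 0],
  ],
  turn=[
    [0, 0, 0],
    [0, 0, 0],
    [0, 0, 0],
    [0, 0, 0],
    [0, 0, 0],
  ],
)

```text
time_s: 16.67
position: [0.5657, -0.2263, 0.0785]
tool_rot: [[-0.577, 0.816, -0.001], [0.816, 0.577, 0.0], [0.001, -0.0, -1.0]]
ft_force: [-0.2, -0.4, -0.7]
grip_width: 0.0384
gripper_force: 60.8
```

```bash
python3 plan.py .566 -.236 .04 125.3 3;python3 wr.py w12
```

```text
3 rows; dz turn -0.0002 tilt [-0.001  0.    -1.   ]
[[-0.27, -0.18, 1.28], [-0.27, -0.18, 1.28], [-0.27, -0.18, 1.28]]
3771 topmid [ 0.4883 -0.1254  0.0512] ext [0.047 0.04  0.011] ztop 0.0504 uv [315.  25.]
5773 topmid [ 0.5255 -0.1787  0.0556] ext [0.036 0.036 0.006] ztop 0.0573 uv [313. 133.]
536 topmid [ 0.5252 -0.179   0.053 ] ext [0.012 0.012 0.006] ztop 0.0549 uv [313. 135.]
5920 topmid [ 0.4284 -0.3741  0.075 ] ext [0.014 0.046 0.01 ] ztop 0.0751 uv [ 33. 316.]
420 topmid [ 0.6049 -0.292   0.0514] ext [0.012 0.01  0.006] ztop 0.0532 uv [314. 323.]
```

View pics/w12.png

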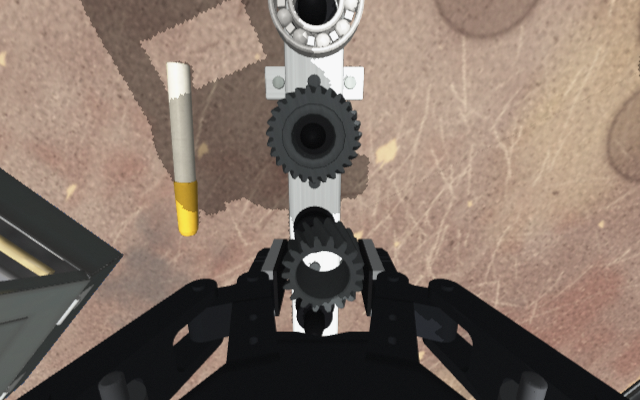

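The wheel and bearing are both seated. The peg line is at column 313, about 5.5 mm off the jaw centre; I correct that and lower.

Emit:
move_arm(
  jaw=[2.5, 2.5, 2.5, 2.5, 2.5, 2.5, 2.5],
  dp=[
    [-0.4, -0.3, 0],
    [-0.4, -0.25, 0],
    [0, 0, 0],
    [0, 0, 1.5],
    [0, 0, 1.5],
    [0, 0, 0.8],
    [0, 0, 0],
  ],
  turn=[
    [0, 0, 0],
    [0, 0, 0],
    [0, 0, 0],
    [0, 0, 0],
    [0, 0, 0],
    [0, 0, 0],
    [0, 0, 0],
  ],
)

```text
time_s: 17.3
position: [0.5651, -0.236, 0.0391]
tool_rot: [[-0.577, 0.817, -0.002], [0.817, 0.577, 0.002], [0.003, -0.001, -1.0]]
ft_force: [-0.3, 0.2, -1.8]
grip_width: 0.038
gripper_force: 60.8
```

Emit:
move_arm(
  jaw=[2.5, 2.5, 2.5],
  dp=[
    [0, 0, 0.1],
    [0, 0, 0.1],
    [0, 0, 0],
  ],
  turn=[
    [0, 0, 0],
    [0, 0, 0],
    [0, 0, 0],
  ],
)

```text
time_s: 17.55
position: [0.5661, -0.2366, 0.0393]
tool_rot: [[-0.577, 0.817, 0.001], [0.817, 0.577, -0.001], [-0.001, 0.0, -1.0]]
ft_force: [-0.4, -0.9, -0.4]
grip_width: 0.0379
gripper_force: 60.8
```

Emit:
move_arm(
  jaw=[2.5, 2.5, 2.5, 2.5, 2.5],
  dp=[
    [0, 0, 0.15],
    [0, 0, 0.15],
    [0, 0, 0.1],
    [0, 0, 0.1],
    [0, 0, 0],
  ],
  turn=[
    [0, 0, 0],
    [0, 0, 0],
    [0, 0, 0],
    [0, 0, 0],
    [0, 0, 0],
  ],
)

```text
time_s: 17.97
position: [0.5657, -0.2363, 0.0334]
tool_rot: [[-0.577, 0.817, -0.0], [0.817, 0.577, 0.0], [0.0, -0.0, -1.0]]
ft_force: [-0.3, -0.2, -1.1]
grip_width: 0.0383
gripper_force: 60.8
```

Emit:
move_arm(
  jaw=[2.5, 2.5, 2.5],
  dp=[
    [0, 0, 0.1],
    [0, 0, 0.1],
    [0, 0, 0],
  ],
  turn=[
    [0, 0, 0],
    [0, 0, 0],
    [0, 0, 0],
  ],
)

```text
time_s: 18.22
position: [0.5658, -0.2364, 0.0331]
tool_rot: [[-0.577, 0.817, 0.001], [0.817, 0.577, -0.001], [-0.001, 0.0, -1.0]]
ft_force: [-4.2, 2.4, 12.2]
grip_width: 0.0381
gripper_force: 62.2
```

Contact at the seating height; release and retreat.

Emit:
move_arm(
  jaw=[2.5, 8.5, 8.5, 8.5, 8.5, 8.5, 8.5, 8.5, 8.5, 8.5, 8.5],
  dp=[
    [0, 0, 0],
    [0, 0, 0],
    [0, 0, 0],
    [0, 0, 0],
    [0, 0, 0],
    [0, 0, -1],
    [0, 0, -3],
    [0, 0, -3],
    [0, 0, -3],
    [0, 0, -2],
    [0, 0, 0],
  ],
  turn=[
    [0, 0, 0],
    [0, 0, 0],
    [0, 0, 0],
    [0, 0, 0],
    [0, 0, 0],
    [0, 0, 0],
    [0, 0, 0],
    [0, 0, 0],
    [0, 0, 0],
    [0, 0, 0],
    [0, 0, 0],
  ],
)

```text
time_s: 19.13
position: [0.5673, -0.2373, 0.1571]
tool_rot: [[-0.577, 0.817, 0.007], [0.817, 0.577, -0.005], [-0.008, 0.003, -1.0]]
ft_force: [0.3, 0.3, 0.4]
grip_width: 0.0849
gripper_force: 0.0
```

```bash
python3 wr.py w13; python3 plan.py .6238 .228 .15 193 12; python3 -c "
from plan import *
plan([.605,-.2925,.15],125.3,12,[.6238,.228,.15],193)"
```

```text
3012 topmid [ 0.4858 -0.1199  0.0515] ext [0.051 0.05  0.01 ] ztop 0.0512 uv [323.  29.]
2903 topmid [ 0.5254 -0.1788  0.0555] ext [0.036 0.036 0.006] ztop 0.0573 uv [322. 117.]
266 topmid [ 0.525  -0.179   0.0529] ext [0.011 0.011 0.006] ztop 0.0549 uv [321. 118.]
1379 topmid [ 0.5652 -0.2352  0.0591] ext [0.04  0.039 0.006] ztop 0.0611 uv [322. 197.]
5683 topmid [ 0.4198 -0.4486  0.0767] ext [0.028 0.194 0.007] ztop 0.0784 uv [ 89. 283.]
237 topmid [ 0.6055 -0.293   0.0527] ext [0.011 0.01  0.006] ztop 0.0545 uv [321. 261.]
364 topmid [ 0.8329 -0.2841  0.0768] ext [0.013 0.014 0.006] ztop 0.0786 uv [498. 374.]
12 rows; dz turn -0.0986 tilt [ 0.004 -0.003 -1.   ]
[[2.89, 2.62, 0.04], [2.62, 2.9, 0.04], [2.32, 3.14, 0.04], [2.0, 3.35, 0.04], [1.66, 3.53, 0.04], [1.3, 3.68, 0.04], [0.93, 3.79, 0.04], [0.56, 3.86, 0.04], [0.17, 3.9, 0.04], [-0.21, 3.9, 0.04], [-0.59, 3.86, 0.04], [-0.97, 3.78, 0.04]]
12 rows; dz turn 0.0985 tilt [ 0.004 -0.003 -1.   ]
[[1.13, -4.19, -0.0], [0.71, -4.28, -0.0], [0.29, -4.33, -0.0], [-0.14, -4.34, -0.0], [-0.57, -4.3, -0.0], [-0.99, -4.23, -0.0], [-1.4, -4.11, -0.0], [-1.79, -3.95, -0.0], [-2.17, -3.76, -0.0], [-2.53, -3.52, -0.0], [-2.87, -3.26, -0.0], [-3.17, -2.96, -0.0]]
```

Emit:
move_arm(
  jaw=[8.5, 8.5, 8.5, 8.5, 8.5, 8.5, 8.5, 8.5, 8.5, 8.5, 8.5, 8.5],
  dp=[
    [2.9, 2.6, 0],
    [2.6, 2.9, 0],
    [2.3, 3.15, 0],
    [2.0, 3.35, 0],
    [1.65, 3.55, 0],
    [1.3, 3.7, 0],
    [0.95, 3.8, 0],
    [0.55, 3.85, 0],
    [0.15, 3.9, 0],
    [-0.2, 3.9, 0],
    [-0.6, 3.85, 0],
    [-0.95, 3.8, 0],
  ],
  turn=[
    [0, 0, -0.0985],
    [0, 0, -0.0985],
    [0, 0, -0.0985],
    [0, 0, -0.0985],
    [0, 0, -0.0985],
    [0, 0, -0.0985],
    [0, 0, -0.0985],
    [0, 0, -0.0985],
    [0, 0, -0.0985],
    [0, 0, -0.0985],
    [0, 0, -0.0985],
    [0, 0, -0.0985],
  ],
)

```text
time_s: 20.18
position: [0.6229, 0.2305, 0.1505]
tool_rot: [[-0.973, -0.229, -0.002], [-0.229, 0.973, -0.0], [0.002, 0.0, -1.0]]
ft_force: [-0.4, -2.0, 0.3]
grip_width: 0.0846
gripper_force: 0.0
```

Emit:
move_arm(
  jaw=[8.5, 8.5, 8.5],
  dp=[
    [0, 0, 2],
    [0, 0, 0],
    [0, 0, 0],
  ],
  turn=[
    [0, 0, 0],
    [0, 0, 0],
    [0, 0, 0],
  ],
)

```text
time_s: 20.43
position: [0.6225, 0.2283, 0.1299]
tool_rot: [[-0.975, -0.224, -0.004], [-0.224, 0.975, -0.001], [0.004, -0.0, -1.0]]
ft_force: [-0.0, -0.4, 0.4]
grip_width: 0.0847
gripper_force: 0.0
```

```bash
python3 plan.py .6238 .228 .03 193 4; python3 wr.py w14
```

```text
4 rows; dz turn -0.0003 tilt [-0.004 -0.001 -1.   ]
[[-0.03, -0.01, 2.5], [-0.03, -0.01, 2.5], [-0.03, -0.01, 2.5], [-0.03, -0.01, 2.5]]
492 topmid [0.4884 0.1967 0.0531] ext [0.012 0.012 0.006] ztop 0.055 uv [322.  25.]
327 topmid [0.5557 0.2123 0.0533] ext [0.011 0.011 0.006] ztop 0.0551 uv [322. 125.]
1715 topmid [0.6236 0.228  0.0653] ext [0.035 0.035 0.007] ztop 0.067 uv [322. 213.]
1109 topmid [0.6676 0.2382 0.0514] ext [0.024 0.056 0.006] ztop 0.0531 uv [323. 259.]
```

Emit:
move_arm(
  jaw=[8.5, 8.5, 8.5, 8.5, 8.5, 2.5, 2.5, 2.5, 2.5, 2.5, 2.5, 2.5],
  dp=[
    [-0.1, 0, 2.5],
    [0, 0, 2.5],
    [0, 0, 2.5],
    [0, 0, 1.9],
    [0, 0, 0.5],
    [0, 0, 0],
    [0, 0, 0],
    [0, 0, 0],
    [0, 0, 0],
    [0, 0, 0],
    [0, 0, 0],
    [0, 0, 0],
  ],
  turn=[
    [0, 0, 0],
    [0, 0, 0],
    [0, 0, 0],
    [0, 0, 0],
    [0, 0, 0],
    [0, 0, 0],
    [0, 0, 0],
    [0, 0, 0],
    [0, 0, 0],
    [0, 0, 0],
    [0, 0, 0],
    [0, 0, 0],
  ],
)

```text
time_s: 21.48
position: [0.6251, 0.2289, 0.0343]
tool_rot: [[-0.975, -0.224, 0.003], [-0.224, 0.975, 0.0], [-0.003, -0.0, -1.0]]
ft_force: [-1.9, -0.5, 7.1]
grip_width: 0.0335
gripper_force: 59.2
```

Emit:
move_arm(
  jaw=[2.5, 2.5, 2.5, 2.5],
  dp=[
    [0, 0, -0.5],
    [0, 0, -1],
    [0, 0, -1.5],
    [0, 0, 0],
  ],
  turn=[
    [0, 0, 0],
    [0, 0, 0],
    [0, 0, 0],
    [0, 0, 0],
  ],
)

```text
time_s: 21.82
position: [0.6258, 0.2292, 0.066]
tool_rot: [[-0.974, -0.224, 0.005], [-0.224, 0.974, 0.001], [-0.005, -0.0, -1.0]]
ft_force: [0.7, -0.2, -1.8]
grip_width: 0.0335
gripper_force: 59.7
```

```bash
python3 wr.py w15; python3 -c "
from plan import *
plan([.605,-.2925,.15],125.3,14,[.6238,.228,.15],193)"
```

```text
647 topmid [0.5564 0.2123 0.0533] ext [0.012 0.012 0.006] ztop 0.055 uv [322. 118.]
950 topmid [0.6158 0.2266 0.0772] ext [0.018 0.046 0.006] ztop 0.0794 uv [323. 234.]
631 topmid [0.6319 0.2294 0.0773] ext [0.012 0.023 0.005] ztop 0.0795 uv [322. 274.]
14 rows; dz turn 0.0844 tilt [ 0.003  0.001 -1.   ]
[[0.97, -3.59, -0.0], [0.66, -3.66, -0.0], [0.35, -3.7, -0.0], [0.04, -3.72, -0.0], [-0.28, -3.71, -0.0], [-0.59, -3.67, -0.0], [-0.9, -3.61, -0.0], [-1.2, -3.52, -0.0], [-1.49, -3.41, -0.0], [-1.77, -3.27, -0.0], [-2.04, -3.11, -0.0], [-2.3, -2.93, -0.0], [-2.54, -2.72, -0.0], [-2.76, -2.5, -0.0]]
```

View pics/w15.png

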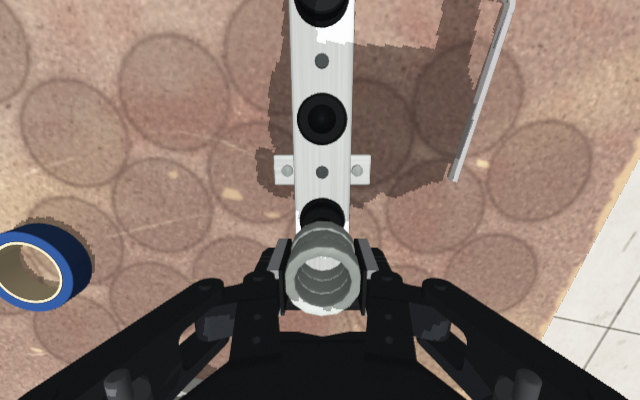

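The sleeve is gripped in its groove at (322,270). Carrying.

Emit:
move_arm(
  jaw=[2.5, 2.5, 2.5, 2.5, 2.5, 2.5, 2.5, 2.5, 2.5, 2.5, 2.5, 2.5],
  dp=[
    [0.95, -3.6, -2.0],
    [0.65, -3.65, -2.0],
    [0.35, -3.7, -2.0],
    [0.05, -3.7, -2.0],
    [-0.3, -3.7, 0],
    [-0.6, -3.65, 0],
    [-0.9, -3.6, 0],
    [-1.2, -3.5, 0],
    [-1.5, -3.4, 0],
    [-1.75, -3.25, 0],
    [-2.05, -3.1, 0],
    [-2.3, -2.95, 0],
  ],
  turn=[
    [0, 0, 0.0845],
    [0, 0, 0.0845],
    [0, 0, 0.0845],
    [0, 0, 0.0845],
    [0, 0, 0.0845],
    [0, 0, 0.0845],
    [0, 0, 0.0845],
    [0, 0, 0.0845],
    [0, 0, 0.0845],
    [0, 0, 0.0845],
    [0, 0, 0.0845],
    [0, 0, 0.0845],
  ],
)

```text
time_s: 22.87
position: [0.608, -0.2161, 0.141]
tool_rot: [[-0.702, 0.712, -0.001], [0.712, 0.702, 0.001], [0.001, -0.0, -1.0]]
ft_force: [0.2, 0.3, -0.6]
grip_width: 0.034
gripper_force: 60.1
```

Emit:
move_arm(
  jaw=[2.5, 2.5, 2.5, 2.5, 2.5],
  dp=[
    [-2.55, -2.7, 0],
    [-2.75, -2.5, 0],
    [0, 0, 2],
    [0, 0, 2],
    [0, 0, 0],
  ],
  turn=[
    [0, 0, 0.0845],
    [0, 0, 0.0845],
    [0, 0, 0],
    [0, 0, 0],
    [0, 0, 0],
  ],
)

```text
time_s: 23.28
position: [0.6039, -0.2882, 0.0967]
tool_rot: [[-0.575, 0.818, -0.007], [0.818, 0.575, 0.005], [0.008, -0.003, -1.0]]
ft_force: [-1.1, 0.9, -4.1]
grip_width: 0.0333
gripper_force: 60.1
```

Emit:
move_arm(
  jaw=[2.5, 2.5],
  dp=[
    [0, 0, 1.5],
    [0, 0, 0],
  ],
  turn=[
    [0, 0, 0],
    [0, 0, 0],
  ],
)

```text
time_s: 23.45
position: [0.6052, -0.2878, 0.0846]
tool_rot: [[-0.577, 0.817, -0.003], [0.817, 0.577, 0.002], [0.004, -0.001, -1.0]]
ft_force: [-0.3, 0.8, -2.6]
grip_width: 0.0335
gripper_force: 60.1
```

```bash
python3 plan.py .606 -.2935 .04 125.3 3;python3 wr.py w16
```

```text
3 rows; dz turn -0.0005 tilt [-0.003  0.002 -1.   ]
[[-0.17, -0.09, 1.49], [-0.17, -0.09, 1.49], [-0.17, -0.09, 1.49]]
4429 topmid [ 0.5286 -0.1841  0.0558] ext [0.031 0.026 0.007] ztop 0.0573 uv [321.  26.]
2457 topmid [ 0.5652 -0.2353  0.0593] ext [0.04  0.039 0.006] ztop 0.0612 uv [318. 128.]
500 topmid [ 0.5653 -0.2366  0.053 ] ext [0.012 0.012 0.006] ztop 0.055 uv [318. 130.]
5912 topmid [ 0.4336 -0.3744  0.0684] ext [0.014 0.045 0.011] ztop 0.0678 uv [ 28. 209.]
1845 topmid [ 0.8362 -0.2534  0.0761] ext [0.019 0.013 0.008] ztop 0.0773 uv [599. 365.]
```

View pics/w16.png

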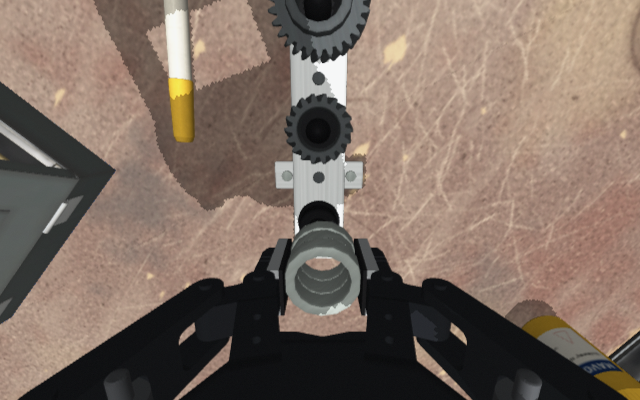

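The pinion is seated at (318,130). The peg line is 4 px left of the jaw centre; I correct and lower.

Emit:
move_arm(
  jaw=[2.5, 2.5, 2.5, 2.5, 2.5, 2.5, 2.5, 2.5],
  dp=[
    [-0.3, -0.15, 0],
    [-0.2, -0.1, 0],
    [0, 0, 0],
    [0, 0, 1.5],
    [0, 0, 1.5],
    [0, 0, 1.2],
    [0, 0, 0.2],
    [0, 0, 0],
  ],
  turn=[
    [0, 0, 0],
    [0, 0, 0],
    [0, 0, 0],
    [0, 0, 0],
    [0, 0, 0],
    [0, 0, 0],
    [0, 0, 0],
    [0, 0, 0],
  ],
)

```text
time_s: 24.17
position: [0.6066, -0.2941, 0.0421]
tool_rot: [[-0.576, 0.817, -0.001], [0.817, 0.576, 0.001], [0.001, -0.0, -1.0]]
ft_force: [0.7, 0.1, -1.8]
grip_width: 0.0337
gripper_force: 60.1
```

Emit:
move_arm(
  jaw=[2.5, 2.5, 2.5],
  dp=[
    [0, 0, 0.1],
    [0, 0, 0.1],
    [0, 0, 0],
  ],
  turn=[
    [0, 0, 0],
    [0, 0, 0],
    [0, 0, 0],
  ],
)

```text
time_s: 24.42
position: [0.607, -0.2944, 0.0412]
tool_rot: [[-0.576, 0.817, 0.001], [0.817, 0.576, -0.001], [-0.001, 0.0, -1.0]]
ft_force: [0.7, -0.3, -1.2]
grip_width: 0.0338
gripper_force: 60.1
```

Emit:
move_arm(
  jaw=[2.5, 2.5, 2.5, 2.5, 2.5],
  dp=[
    [0, 0, 0.2],
    [0, 0, 0.2],
    [0, 0, 0.15],
    [0, 0, 0.05],
    [0, 0, 0],
  ],
  turn=[
    [0, 0, 0],
    [0, 0, 0],
    [0, 0, 0],
    [0, 0, 0],
    [0, 0, 0],
  ],
)

```text
time_s: 24.83
position: [0.6068, -0.2942, 0.0345]
tool_rot: [[-0.576, 0.817, -0.0], [0.817, 0.576, 0.0], [0.0, -0.0, -1.0]]
ft_force: [1.3, -0.9, -1.5]
grip_width: 0.0335
gripper_force: 60.3
```

Emit:
move_arm(
  jaw=[2.5, 2.5, 2.5],
  dp=[
    [0, 0, 0.1],
    [0, 0, 0],
    [0, 0, 0],
  ],
  turn=[
    [0, 0, 0],
    [0, 0, 0],
    [0, 0, 0],
  ],
)

```text
time_s: 25.08
position: [0.6069, -0.2943, 0.0343]
tool_rot: [[-0.576, 0.817, 0.0], [0.817, 0.576, -0.0], [-0.001, 0.0, -1.0]]
ft_force: [-2.2, 1.0, 5.3]
grip_width: 0.0334
gripper_force: 60.8
```

Emit:
move_arm(
  jaw=[2.5, 8.5, 8.5, 8.5, 8.5, 8.5, 8.5, 8.5, 8.5, 8.5, 8.5],
  dp=[
    [0, 0, 0],
    [0, 0, 0],
    [0, 0, 0],
    [0, 0, 0],
    [0, 0, 0],
    [0, 0, -1],
    [0, 0, -3],
    [0, 0, -3],
    [0, 0, -3],
    [0, 0, -2],
    [0, 0, 0],
  ],
  turn=[
    [0, 0, 0],
    [0, 0, 0],
    [0, 0, 0],
    [0, 0, 0],
    [0, 0, 0],
    [0, 0, 0],
    [0, 0, 0],
    [0, 0, 0],
    [0, 0, 0],
    [0, 0, 0],
    [0, 0, 0],
  ],
)

```text
time_s: 26.0
position: [0.6083, -0.2952, 0.1598]
tool_rot: [[-0.576, 0.817, 0.008], [0.817, 0.576, -0.006], [-0.009, 0.003, -1.0]]
ft_force: [-0.2, -0.0, 1.0]
grip_width: 0.085
gripper_force: 0.0
```

```bash
python3 wr.py w17
```

```text
3627 topmid [ 0.5258 -0.179   0.0557] ext [0.036 0.036 0.007] ztop 0.0574 uv [323.  30.]
1211 topmid [ 0.5652 -0.2353  0.0595] ext [0.04  0.04  0.006] ztop 0.0613 uv [321. 115.]
267 topmid [ 0.5653 -0.2368  0.0532] ext [0.011 0.012 0.006] ztop 0.055 uv [320. 117.]
8655 topmid [ 0.4221 -0.4437  0.0766] ext [0.025 0.184 0.007] ztop 0.0782 uv [ 72. 215.]
1309 topmid [ 0.6062 -0.2931  0.0651] ext [0.035 0.035 0.006] ztop 0.067 uv [321. 197.]
904 topmid [ 0.8399 -0.2498  0.0748] ext [0.018 0.008 0.009] ztop 0.075 uv [521. 293.]
575 topmid [ 1.0357 -0.251   0.0393] ext [0.061 0.046 0.007] ztop 0.0408 uv [632. 365.]
315 topmid [ 0.8851 -0.3801  0.0411] ext [0.026 0.046 0.005] ztop 0.0431 uv [475. 379.]
```

View pics/w17.png

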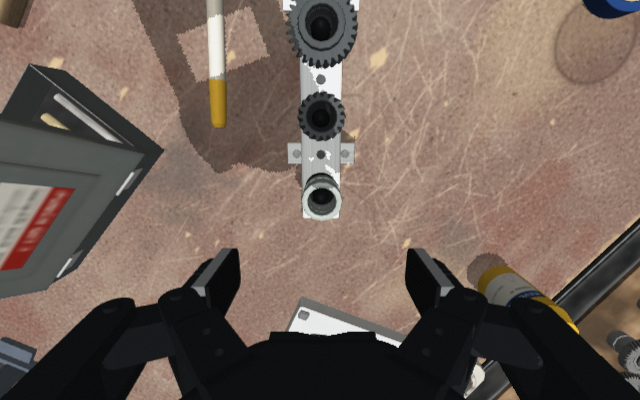

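The sleeve (321,197), pinion (321,115) and wheel (323,30) all stand seated at their expected heights. The bearing was checked earlier, and the gripper is clear of everything.

```bash
python3 -c "
from rig import ticket
print(ticket.close_job())"
```

```text
the job is handed in; nothing more can be done
None
```

All four parts stand on the assembly rail in reverse order (bearing, wheel, pinion, sleeve, counting from the handle), each checked by camera as fully down on its peg, and the job is handed in after about 26 s of robot time; the judge returned no verdict.

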